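Lock the bayonet lid onto the edge-paint pot

ROBOT

A 6-joint arm with a two-finger parallel gripper is mounted at the origin on the work surface. World frame = base frame: x ahead of the robot, y to its left, z up, the work surface at z = 0. Lengths are in m, angles in rad, forces in N, time in s.
With the tool pointing down it reaches from about 0.3 to 0.775 m from the base axis. Payload 14.6 kg.
Tool frame: the origin (TCP) lies at the centre of the arm's flange, where the gripper is bolted on; the fingertips stand 199 mm ahead of it and the grasp point (between the pads) lies 180 mm ahead of it; z points along the fingers, x is the direction in which the jaws open and shut, and the axes are right-handed (so a half turn about z gives the same grasp; the last joint's range is limited). The gripper opens to 94 mm and grips with 3 to 60 N. Pads are 16 mm wide; open, the fingers measure 119 mm over their backs; the gripper's body (75 mm by 177 mm) begins 78 mm behind the grasp point.
Start: joints at [-1.257, 0.3, 1.521, -0, 1.321, -0.067], TCP at [0.204, -0.511, 0.405] pointing down, gripper open.
Joint ranges: [-3.03, 3.03], [-0.79, 2.21], [0.23, 2.52], [-1.04, 4.18], [0, 3.07], [-2.55, 2.55]. Speed limits (rad/s): [2.22, 2.22, 2.57, 3.14, 3.14, 3.14].

INTERFACE

Orientations are given as a unit quaternion [x, y, z, w].
In Python, from cell import status, eyes, bot gives the robot as it stands.
- The arm moves only by the tool send_rows, never from a script. Its argument "plan" is a list of rows, each an object with "slide": the shift along the tool's x, y, z normalised to -1 to 1, where 1 is 0.5 m, a list of three; "delta_rot": the turn, a rotation vector about the tool's x, y, z normalised to -1 to 1, where 1 is 60 degrees, a list of three. A call has 1 to 20 rows; each row is the pose to reach, as a shift and turn from the pose commanded when the call began, along the tool's axes at that moment; what a row does not reach only later rows make up. A row lasts 1/10 s, in which the tool goes at most 50 mm and 8.59 degrees, less where a joint would pass 70% of its speed; a pose out of reach is approached as far as the arm can. A call with a number of a shift or a turn outside -1 to 1 is refused whole. A call with a gripper value outside its range is refused whole. "hand" is the gripper command: -1 is fully open, 1 is shut, values between are in proportion, set as the call begins (left out, the last holds). The fingers move at their own pace and stop on an object; the grip force is fixed at half the most. Time passes only in rows, so rows that repeat a pose let the fingers close. It gives the time, the measured TCP pose, the force and the opening at its end, in the units of the state.
- status.observe(): the state, without advancing time (a new reading comes with each control period).
- eyes.snapshot(name): name is "side" or "top" or "wrist"; returns a dict with "frame" (384x512x3 uint8, blue, green, red), "depth" (384x512 float32, m along the optical axis (not along the pixel's ray), 0 where there is no reading), "fovy" (degrees; the focal length in pixels is half the picture's height over the tangent of half this angle, whatever the lens; pixels are square), "cx", "cy" (the principal point, pixels), "view" (4x4, takes a point from world to camera coordinates); the wrist camera has in their place "tool_from_camera" (4x4, takes a point from camera to tool coordinates, whose origin is the TCP and whose axes are the tool frame's). Camera axes: x right, y up, looking along -z (the intrinsics and any distortion apply to the point x, -y, -z); pixel columns grow to the right and rows downward; lengths in m; the calibration is good to about 2 mm. A picture is of the moment at which its call begins: read the wrist's pose just before it.
- bot.sign_off(): hands the job in, once; it reports no verdict.
Trained networks look in the newest picture that a camera, given by its name, has taken for a name from the list of things; names that differ only in an ending like _2 or _b are one class to them, and where a whole thing is asked for, a point or a joint stands for the part that bears it (a point fixed in the world has none). Each returns a list of dicts, best first, with "conf" (0 to 1); they miss things now and then, are a little off and sometimes report something else, mostly with a low value. They report only what shows in the picture. A call takes as long as a camera call. They do not tell look-alikes from the thing itself.
- eyes.outline_of(camera, query): "region" (384x512 bool, what is visible of it) and "extent" ([left, top, right, bottom] in pixels, round what is visible of it).
The state is a dict: "time": time; "joint_pos": joint angles; "dq": joint speeds; "tau": joint torques, N m; "eef_pos": TCP position; "orientation": TCP orientation; "contact_force": force on the tool from outside, world axes, zero at the start; "wrist_torque": the same for the moment, N m; "finger_gap": finger opening in m.
Only numpy, scipy, OpenCV 4.12 (cv2) and the standard library are available. Lean on these libraries where they do the work, as an engineer would, in place of code of your own. Each camera call takes 0.05 s, during which the arm holds its last target.

TASK

Close the edge-paint pot: set the loose lid upright into the pot's mouth with its two lugs through the two notches of the collar, push it gently down against the spring plate and twist it clockwise (seen from above) about a quarter turn until it clicks locked, then let go of it. Feel for the notches and the end of the turn without forcing the lid, and leave the drinking glass, the brush and the tin where they are.

Things in the scene. Friction and masses are not known exactly. Their poses are not given: they have to be found in the camera images.
- lid: Loose bayonet lid, 90 g or a third off, upright: aluminium plug 48 mm in diameter, 28 mm high (bottom chamfer 3 mm). Two lugs on its x axis, at +x and -x, reach 33 mm from the axis, each 9 mm wide, 5 mm high, flush with the underside; a half turn makes no difference. Origin: centre of the underside, z up.
- lid_grip (a point): On the lid's axis, 42 mm above its underside: middle of the black oblong grip on its top, 44 mm along the lid's x, 34 mm along its y, from 28 to 56 mm above the underside. A thin aluminium line on the grip's top runs along x, above the lugs.
- pot: Red paint pot, 86 mm in diameter, 75 mm high, upright, fixed to the bench by a dark steel foot 112 mm across, 8 mm high. Origin: centre of its underside. A steel bayonet collar with two notches fills its top. Its clocking varies and is not measured: the line through the notches lies 0.2 to 1.6 rad anticlockwise (from above) of the pot's x axis; see or feel for them. It does not turn in use.
- pot_mouth (a point): On the pot's axis, level with the collar's top (75 mm over the bench); axes as the pot's. The collar's lip is 6.5 mm thick with a 55 mm round hole and two opposite notches 30 deg wide, reaching 36 mm from the axis: the lid's lugs pass with 5 deg play either way if well centred. An unlocked lid rests with its underside on the collar or about 4 mm below it (lugs in the notches).
- pot_plate (a point): On the pot's axis, 4 mm below the collar's top: top of the round grey spring plate (47 mm across) at rest; this point stays when the plate is pressed. The plate resists with 2 N at first and 0.7 N more per mm, and rises unhurriedly (damped). Push the lid's underside 8.5 to 10 mm below this point (8 to 9 N) and the lugs clear the lip; the plate bottoms at 14 mm.
- pot_lock (a point): On the pot's axis, 8 mm below the collar's top: where the underside of a locked lid rests. Pushed down, the lid turns clockwise from above (yaw falling) to hard stops about 80 deg (1.40 rad) past the notches' middle. The lip's pockets, 3.5 mm high, take the lugs only in the last 6 deg before the stops; let go there, the plate lifts the lid: locked. Other stops bar turning anticlockwise.
- glass: Bystander: an empty clear drinking glass, 68 mm diameter, 75 mm high; origin at the centre of its underside.
- brush: Bystander: a brush 170 mm long lying on the bench; origin near its middle.
- tin: Bystander: a closed steel tin, 60 mm diameter, 60 mm high; origin at the centre of its underside.
Mind the look-alikes: they are no part of the job. What is shaped like the lid but green is not meant.

How it is judged:
On the way:
1. the lid is pushed down through the notches, its underside more than 11 mm below the collar's top, on the pot's axis (z of lid in the frame of pot_mouth below -0.011 m and horizontal distance between lid and pot_mouth below 0.006 m), for 0.05 s.
At the end, for the whole second after the job is handed in: The lid is locked and released: its lugs lifted into the pockets at the end of the turn (underside 6.3 to 9.7 mm below the collar's top, a height it can rest at only when locked), within 6 mm of the pot's axis, upright within 0.1 rad, at rest (z of lid in the frame of pot_mouth between -0.0097 and -0.0063 m and horizontal distance between lid and pot_mouth below 0.006 m and angle between lid's own z axis and vertical below 0.1 rad and linear speed of lid below 0.02 m/s); the robot touches nothing.
It fails at once if the lid is forced against the pot with more than 60 N (contact force between lid and pot above 60 N).
It fails at once if the glass is moved more than 25 mm (distance of glass from where it was at the start of the episode above 0.025 m).
It fails at once if the brush is moved more than 25 mm (distance of brush from where it was at the start of the episode above 0.025 m).
It fails at once if the tin is moved more than 25 mm (distance of tin from where it was at the start of the episode above 0.025 m).
It also fails if it takes over 72 s, if anything falls off the work surface, if the arm or the gripper's body presses on something with over 40 N, if the wrist force passes 120 N, or if a joint passes its speed limit or range.

## Working session

There is one attempt and no reset: what is moved stays moved. The work goes in short steps, Python scripts to look and compute and a tool call to move; the robot and the scene stay as the last step left them, time stands still between calls to the robot, and variables do not carry over. Pictures are saved under pics/ and viewed, and the job is handed in when it is done.

Besides the shell and the picture viewer there is one more tool, called as a command line: name --argument value ..., lists and objects as JSON in quotes. send_rows: Moves the arm, as the interface text tells. Scaled input: -1 to 1 covers 0.5 m each way for a shift and 60 degrees each way for a turn. Its arguments: {"type":"object","properties":{"plan":{"type":"array","items":{"type":"object","properties":{"slide":{"type":"array","items":{"type":"number"}},"delta_rot":{"type":"array","items":{"type":"number"}}}}},"hand":{"type":"number"}},"required":["plan"]}

```bash
mkdir -p pics; ls; cat > h.py <<'E'
import numpy as np, cv2
from cell import status, eyes, bot
from scipy.spatial.transform import Rotation as R
def snap(n,save=None):
    s=status.observe(); d=eyes.snapshot(n)
    if n=='wrist':
        T=np.eye(4);T[:3,:3]=R.from_quat(s['orientation']).as_matrix();T[:3,3]=s['eef_pos']
        d['wc']=T@np.array(d['tool_from_camera'])
    else: d['wc']=np.linalg.inv(np.array(d['view']))
    if save: cv2.imwrite('pics/'+save,d['frame'])
    return d
def foc(d): return 192/np.tan(np.radians(d['fovy'])/2)
def px(d,u,v,z=None):
    f=foc(d); r=np.array([(u-d['cx'])/f,-(v-d['cy'])/f,-1])
    if z is None: p=r*d['depth'][int(v),int(u)]; return (d['wc']@np.r_[p,1])[:3]
    o=d['wc'][:3,3]; w=d['wc'][:3,:3]@r
    return o+w*(z-o[2])/w[2]
def proj(d,p):
    c=np.linalg.inv(d['wc'])@np.r_[p,1]; f=foc(d)
    return d['cx']+f*c[0]/-c[2], d['cy']-f*c[1]/-c[2]
def cloud(d):
    v,u=np.mgrid[:384,:512]; f=foc(d); D=d['depth']
    P=np.stack([(u-d['cx'])/f*D,-(v-d['cy'])/f*D,-D,np.ones_like(D)],-1)
    return (P@d['wc'].T)[...,:3]
E
python3 - <<'E'
from h import *
print(status.observe())
for n in('top','side','wrist'):
    d=snap(n,n+'0.png'); print(n,{k:v for k,v in d.items() if k not in('frame','depth','wc')}); 
    for q in('lid','pot','glass','brush','tin'):
        print(q,[(round(o['conf'],2),o['extent']) for o in eyes.outline_of(n,q)])
E
```

```text
pics
{'time': 0.0, 'joint_pos': array([-1.25661098e+00,  3.00494214e-01,  1.52157794e+00, -3.81431200e-08,
        1.32070261e+00, -6.65863668e-02]), 'dq': array([ 0.00108903, -0.00023113,  0.00048364,  0.00012496,  0.00065896,
       -0.0009484 ]), 'tau': array([ 3.94189692e-04, -5.31797361e+01, -3.52737844e+01,  7.09336298e-02,
        2.42916495e-02, -1.27127155e-04]), 'eef_pos': array([ 0.20439593, -0.5105796 ,  0.40407484]), 'orientation': array([ 8.28141458e-01, -5.60518846e-01, -4.66360438e-04, -3.63117334e-04]), 'contact_force': array([0.15690397, 1.50937655, 0.28777094]), 'wrist_torque': array([ 0.04414911,  0.04221512, -0.02704793]), 'finger_gap': 0.09409586479127863}
top {'fovy': 57.378002649456484, 'cx': 253.12133174355168, 'cy': 191.90350952371875, 'view': array([[-0.01522088, -0.99985392,  0.00777631,  0.02235272],
       [ 0.99829292, -0.01475761,  0.05651062, -0.57051849],
       [-0.0563876 ,  0.00862317,  0.99837171, -0.88895254],
       [ 0.        ,  0.        ,  0.        ,  1.        ]])}
lid [(0.9, [319.0, 160.0, 335.0, 182.1]), (0.85, [323.4, 199.6, 344.7, 225
[... 789 characters left out ...]
)]
pot [(0.76, [226.2, 224.5, 269.1, 272.2])]
glass [(0.58, [285.5, 159.2, 299.9, 180.6]), (0.56, [249.6, 114.8, 267.3, 143.4])]
brush [(0.75, [183.6, 178.1, 216.1, 222.5])]
tin [(0.63, [148.6, 259.6, 176.9, 296.6])]
wrist {'fovy': 58.2933589276829, 'cx': 251.7270377139371, 'cy': 194.9051053191255, 'tool_from_camera': array([[ 9.99998045e-01, -1.57083334e-03,  1.20118421e-03,
        -3.01536029e-04],
       [-1.16256087e-03, -9.58385959e-01, -2.85473296e-01,
        -8.49196695e-02],
       [ 1.59962905e-03,  2.85471341e-01, -9.58385911e-01,
         2.00835354e-02],
       [ 0.00000000e+00,  0.00000000e+00,  0.00000000e+00,
         1.00000000e+00]])}
lid []
pot []
glass []
brush []
tin []
```

```bash
python3 - <<'E'
import cv2
a=cv2.imread('pics/top0.png')[100:290,100:420]
cv2.imwrite('pics/top0c.png',cv2.resize(a,None,fx=2.5,fy=2.5,interpolation=cv2.INTER_CUBIC))
a=cv2.imread('pics/side0.png')[100:310,130:370]
cv2.imwrite('pics/side0c.png',cv2.resize(a,None,fx=2.8,fy=2.8,interpolation=cv2.INTER_CUBIC))
E
```

```text
(no output)
```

View pics/top0c.png

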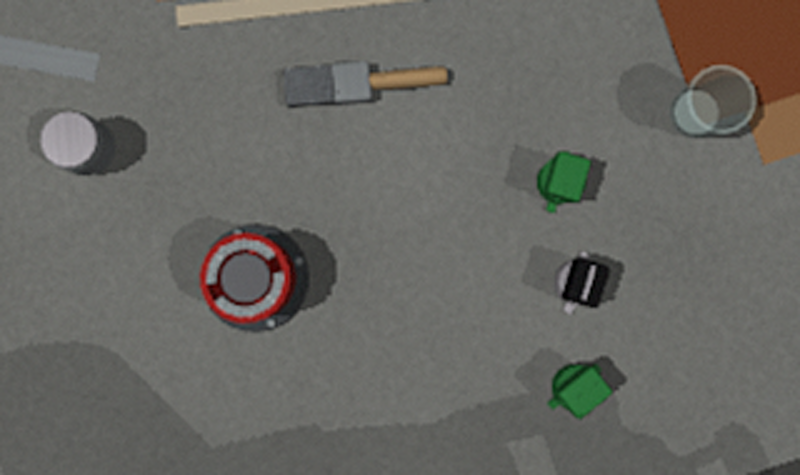

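View pics/side0c.png

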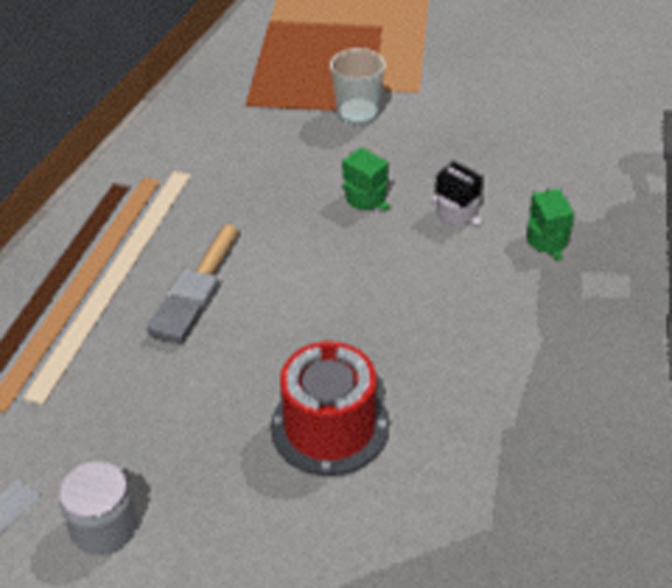

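The three lid-shaped things in the top picture are green at (326,171), black and aluminium at about (334,213), and green at (331,255). The black and aluminium one in the middle fits the description. It has a black grip with an aluminium line, and the green ones are excluded by the task. Next I'll measure it and the pot.

```bash
python3 - <<'E'
from h import *
d=snap('top')
C=cloud(d)
for name,c,z0,z1,r in(('lid',(334,213),.05,.062,16),('pot',(198,211),.068,.085,30)):
    m=np.zeros((384,512),bool); m[c[1]-r:c[1]+r,c[0]-r:c[0]+r]=1
    m&=(C[...,2]>z0)&(C[...,2]<z1); P=C[m]
    (rc)=cv2.minAreaRect(P[:,:2].astype(np.float32)*1000)
    print(name,m.sum(),P.mean(0),rc,cv2.minEnclosingCircle(P[:,:2].astype(np.float32)*1000),np.percentile(P[:,2],[5,50,95]))
    print(foc(d))
for u,v in ((334,213),):
  print(px(d,u,v,.056),px(d,u,v))
print([ (n,px(d,u,v,.056)) for n,u,v in (('g1',328,171),('g2',332,255))])
f=d['frame']
a=f[185:240,300:360]; b=f[180:240,170:232]
cv2.imwrite('pics/lidz.png',np.hstack([cv2.resize(x,(390,390),interpolation=cv2.INTER_CUBIC) for x in(a,b)]))
E
```

```text
lid 247 [ 0.51535713 -0.1865439   0.05559616] ((515.221435546875, -187.34078979492188), (34.3853874206543, 43.82049560546875), 70.7170639038086) ((515.1419067382812, -186.93838500976562), 25.545438766479492) [0.05262775 0.05574471 0.05820651]
350.85505135024414
pot 855 [0.52498452 0.14777108 0.07364539] ((525.2574462890625, 147.38510131835938), (85.30001068115234, 85.01664733886719), 18.431854248046875) ((524.9912719726562, 147.60092163085938), 43.37678527832031) [0.0695921  0.07397248 0.07719498]
350.85505135024414
[ 0.5135866  -0.18412997  0.056     ] [ 0.5135878  -0.18408998  0.05616783]
[('g1', array([ 0.61766262, -0.17217446,  0.056     ])), ('g2', array([ 0.41119879, -0.17633453,  0.056     ]))]
```

View pics/lidz.png

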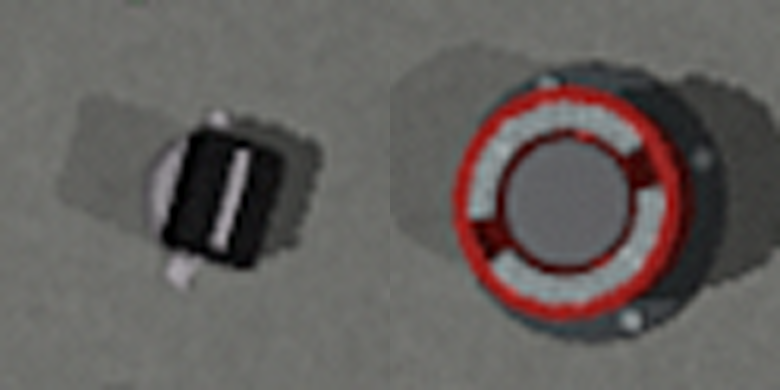

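```bash
cat >> h.py <<'E'
def pose():
    s=status.observe(); M=R.from_quat(s['orientation']); return np.array(s['eef_pos']),M,s
def yaw(M): x=M.apply([1,0,0]); return np.degrees(np.arctan2(x[1],x[0]))
def down(y): 
    c,s=np.cos(np.radians(y)),np.sin(np.radians(y)); return R.from_matrix(np.array([[c,s,0],[s,-c,0],[0,0,-1]]))
def go(p,y):
    p0,M,s=pose(); D=down(y)
    print('slide',np.round(M.inv().apply(np.array(p)-p0)/.5,4),'rot',np.round((M.inv()*D).as_rotvec(degrees=True)/60,4),
     'now',np.round(p0,4),'yaw',round(yaw(M),2),'F',np.round(s['contact_force'],2),'t',round(s['time'],2),'gap',round(s['finger_gap'],4),'tilt',np.round(M.apply([0,0,1])[:2],4))
E
python3 - <<'E'
from h import *
go([.5153,-.187,.40],-68.2+60)
go([.5153,-.187,.40],-8+60)
E
```

```text
slide [-0.3698 -0.8178  0.0093] rot [ 0.     -0.     -0.9997] now [ 0.2044 -0.5106  0.4047] yaw -68.18 F [ 0.11  0.14 -0.58] t 0.95 gap 0.0937 tilt [ 0. -0.]
slide [-0.3698 -0.8178  0.0093] rot [ 0.     -0.     -2.0031] now [ 0.2044 -0.5106  0.4047] yaw -68.18 F [ 0.11  0.14 -0.58] t 0.95 gap 0.0937 tilt [ 0. -0.]
```

send_rows --plan '[{"slide":[-0.37,-0.818,0.01],"delta_rot":[0,0,-1]},{"slide":[-0.37,-0.818,0.01],"delta_rot":[0,0,-1]},{"slide":[-0.37,-0.818,0.01],"delta_rot":[0,0,-1]},{"slide":[-0.37,-0.818,0.01],"delta_rot":[0,0,-1]},{"slide":[-0.37,-0.818,0.01],"delta_rot":[0,0,-1]},{"slide":[-0.37,-0.818,0.01],"delta_rot":[0,0,-1]},{"slide":[-0.37,-0.818,0.01],"delta_rot":[0,0,-1]},{"slide":[-0.37,-0.818,0.01],"delta_rot":[0,0,-1]},{"slide":[-0.37,-0.818,0.01],"delta_rot":[0,0,-1]},{"slide":[-0.37,-0.818,0.01],"delta_rot":[0,0,-1]}]' --hand -1

```text
time: 1.95
eef_pos: [0.5179, -0.1831, 0.3993]
orientation: [0.998, -0.069, 0.0, -0.0]
contact_force: [-0.2, -0.9, -0.0]
finger_gap: 0.0941
```

send_rows --plan '[{"slide":[0,0,0],"delta_rot":[0,0,-1]},{"slide":[0,0,0],"delta_rot":[0,0,-1]},{"slide":[0,0,0],"delta_rot":[0,0,-1]},{"slide":[0,0,0],"delta_rot":[0,0,-1]},{"slide":[0,0,0],"delta_rot":[0,0,-1]},{"slide":[0,0,0],"delta_rot":[0,0,-1]},{"slide":[0,0,0],"delta_rot":[0,0,-1]},{"slide":[0,0,0],"delta_rot":[0,0,-1]}]'

```text
time: 2.75
eef_pos: [0.515, -0.1873, 0.3997]
orientation: [0.899, 0.438, -0.0, 0.0]
contact_force: [-0.0, -0.5, -0.2]
finger_gap: 0.0941
```

```bash
python3 - <<'E'
from h import *
go([.5153,-.187,.40],70.7)
print(status.observe()['joint_pos'])
E
```

```text
slide [ 0.0008  0.     -0.0006] rot [ 0.000e+00  1.000e-04 -3.128e-01] now [ 0.515  -0.1873  0.3997] yaw 51.93 F [-0.01 -0.53 -0.16] t 2.75 gap 0.0941 tilt [-0.     -0.0001]
[-4.15634168e-01  2.99552365e-01  1.53318298e+00 -8.31340266e-05
  1.30884967e+00 -1.32199776e+00]
```

send_rows --plan '[{"slide":[0,0,0],"delta_rot":[0,0,-0.313]},{"slide":[0,0,0],"delta_rot":[0,0,-0.313]},{"slide":[0,0,0],"delta_rot":[0,0,-0.313]},{"slide":[0,0,0],"delta_rot":[0,0,-0.313]}]'

```text
time: 3.15
eef_pos: [0.5152, -0.187, 0.3997]
orientation: [0.818, 0.576, 0.0, 0.0]
contact_force: [0.2, 0.7, -0.1]
finger_gap: 0.0942
```

```bash
python3 - <<'E'
from h import *
d=snap('wrist','w1.png'); C=cloud(d)
print([(round(o['conf'],2),o['extent']) for o in eyes.outline_of('wrist','lid')])
near=np.hypot(C[...,0]-.515,C[...,1]+.187)<.045
m=near&(C[...,2]>.05)&(C[...,2]<.063); P=C[m]
print(m.sum(),P.mean(0),cv2.minAreaRect(P[:,:2].astype(np.float32)*1000),np.percentile(P[:,2],[5,50,95]))
go([.5153,-.187,.25],70.7)
E
```

```text
[(0.93, [272.9, 221.6, 314.3, 286.0]), (0.75, [226.7, 138.6, 273.6, 205.0]), (0.73, [188.9, 35.2, 244.9, 100.0])]
1523 [ 0.51298296 -0.18605307  0.05551286] ((514.0425415039062, -186.7068634033203), (33.42251205444336, 44.689510345458984), 70.89697265625) [0.05367683 0.05564593 0.05698311]
slide [-1.000e-04  1.000e-04  2.993e-01] rot [ 0.      0.     -0.0065] now [ 0.5153 -0.1869  0.3997] yaw 70.31 F [-0.61  0.31  0.28] t 3.25 gap 0.094 tilt [ 0. -0.]
```

View pics/w1.png

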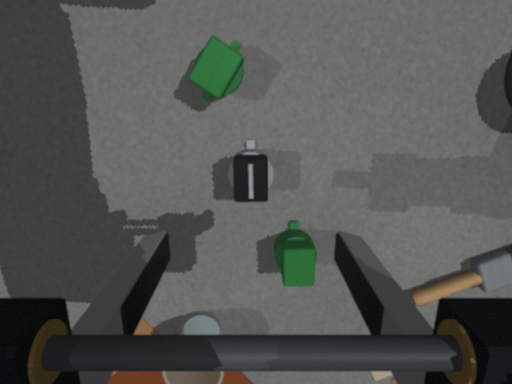

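send_rows --plan '[{"slide":[0,-0.001,0.1],"delta_rot":[0,0,-0.007]},{"slide":[0,-0.001,0.18],"delta_rot":[0,0,-0.007]},{"slide":[0,-0.001,0.24],"delta_rot":[0,0,-0.007]},{"slide":[0,-0.001,0.28],"delta_rot":[0,0,-0.007]},{"slide":[0,-0.001,0.31],"delta_rot":[0,0,-0.007]},{"slide":[0,-0.001,0.33],"delta_rot":[0,0,-0.007]},{"slide":[0,-0.001,0.337],"delta_rot":[0,0,-0.007]},{"slide":[0,-0.001,0.337],"delta_rot":[0,0,-0.007]}]'

```text
time: 4.05
eef_pos: [0.5149, -0.1867, 0.2312]
orientation: [0.814, 0.58, -0.0, -0.0]
contact_force: [-0.4, -0.3, 0.2]
finger_gap: 0.0935
```

send_rows --plan '[{"slide":[0,0,0],"delta_rot":[0,0,0]},{"slide":[0,0,0],"delta_rot":[0,0,0]},{"slide":[0,0,0],"delta_rot":[0,0,0]},{"slide":[0,0,0],"delta_rot":[0,0,0]},{"slide":[0,0,0],"delta_rot":[0,0,0]},{"slide":[0,0,0],"delta_rot":[0,0,0]},{"slide":[0,0,0],"delta_rot":[0,0,0]},{"slide":[0,0,0],"delta_rot":[0,0,0]}]' --hand 1

```text
time: 4.85
eef_pos: [0.5149, -0.1867, 0.2312]
orientation: [0.814, 0.581, -0.0, 0.0]
contact_force: [0.1, -0.7, -0.5]
finger_gap: 0.0334
```

```bash
python3 - <<'E'
from h import *
go([.525,.1475,.40],25.5)
d=snap('top','t2.png'); C=cloud(d)
# notch angle: sample image in polar about pot centre on z=.073
for cx,cy in((.525,.1475),):
  acc=[]
  for th in range(0,360,2):
    v=[]
    for r in np.linspace(.030,.0345,6):
        u,w=proj(d,[cx+r*np.cos(np.radians(th)),cy+r*np.sin(np.radians(th)),.075]); v.append(cv2.getRectSubPix(d['frame'],(1,1),(u,w))[0,0].astype(float))
    acc.append(np.mean(v,0)[1])
  acc=np.array(acc); lo=acc<(acc.min()+np.median(acc))/2
  print([(2*i,int(acc[i])) for i in np.where(lo)[0]])
E
```

```text
slide [ 0.6386 -0.1983 -0.3377] rot [1.000e-04 0.000e+00 7.586e-01] now [ 0.5149 -0.1867  0.2312] yaw 71.02 F [ 0.13 -0.67 -0.46] t 4.85 gap 0.0334 tilt [ 0.     -0.0001]
[(np.int64(102), 52), (np.int64(104), 15), (np.int64(106), 8), (np.int64(108), 13), (np.int64(110), 14), (np.int64(112), 14), (np.int64(114), 15), (np.int64(116), 13), (np.int64(118), 10), (np.int64(120), 8), (np.int64(122), 13), (np.int64(124), 31), (np.int64(126), 61), (np.int64(278), 67), (np.int64(280), 34), (np.int64(282), 17), (np.int64(284), 9), (np.int64(286), 13), (np.int64(288), 16), (np.int64(290), 17), (np.int64(292), 17), (np.int64(294), 16), (np.int64(296), 15), (np.int64(298), 13), (np.int64(300), 11), (np.int64(302), 16), (np.int64(304), 35), (np.int64(306), 66)]
```

send_rows --plan '[{"slide":[0,0,-0.05],"delta_rot":[0,0,0]},{"slide":[0,0,-0.13],"delta_rot":[0,0,0]},{"slide":[0,0,-0.22],"delta_rot":[0,0,0]},{"slide":[0,0,-0.28],"delta_rot":[0,0,0]},{"slide":[0,0,-0.3],"delta_rot":[0,0,0]},{"slide":[0.1,-0.03,-0.3],"delta_rot":[0,0,0.1]},{"slide":[0.18,-0.056,-0.3],"delta_rot":[0,0,0.2]},{"slide":[0.26,-0.08,-0.3],"delta_rot":[0,0,0.3]},{"slide":[0.34,-0.105,-0.3],"delta_rot":[0,0,0.4]},{"slide":[0.42,-0.13,-0.3],"delta_rot":[0,0,0.5]},{"slide":[0.5,-0.155,-0.3],"delta_rot":[0,0,0.6]},{"slide":[0.57,-0.177,-0.3],"delta_rot":[0,0,0.7]},{"slide":[0.62,-0.192,-0.3],"delta_rot":[0,0,0.77]},{"slide":[0.639,-0.198,-0.3],"delta_rot":[0,0,0.799]},{"slide":[0.639,-0.198,-0.3],"delta_rot":[0,0,0.799]},{"slide":[0.639,-0.198,-0.3],"delta_rot":[0,0,0.799]}]'

```text
time: 6.5
eef_pos: [0.5252, 0.1474, 0.3802]
orientation: [0.98, 0.201, -0.001, 0.0]
contact_force: [0.1, -0.2, -0.8]
finger_gap: 0.034
```

```bash
python3 - <<'E'
from h import *
d=snap('wrist','w2.png'); C=cloud(d); go([.525,.1475,.32],23.1)
near=np.hypot(C[...,0]-.525,C[...,1]-.1475)<.06
P=C[near&(C[...,2]>.065)&(C[...,2]<.085)]
print(len(P),cv2.minEnclosingCircle(P[:,:2].astype(np.float32)*1000),np.median(P[:,2]))
s=snap('side','s2.png'); 
a=s['frame'][100:310,130:370]; cv2.imwrite('pics/s2c.png',cv2.resize(a,None,fx=2.6,fy=2.6,interpolation=cv2.INTER_CUBIC))
E
```

```text
slide [ 1.000e-04 -1.100e-03  1.209e-01] rot [-0.0001  0.001   0.0001] now [0.5252 0.147  0.3804] yaw 23.11 F [ 0.55 -0.05 -1.44] t 6.55 gap 0.0337 tilt [-0.001  -0.0003]
4150 ((524.0720825195312, 149.2899932861328), 43.313331604003906) 0.07428619135304984
```

View pics/w2.png

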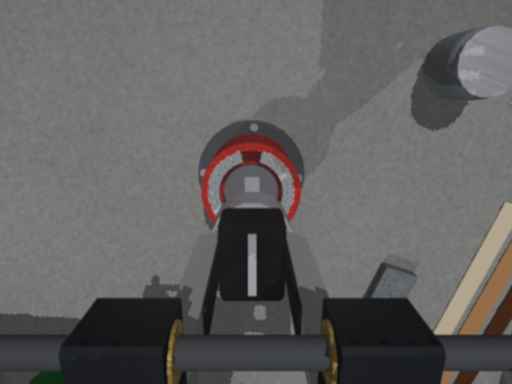

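View pics/s2c.png

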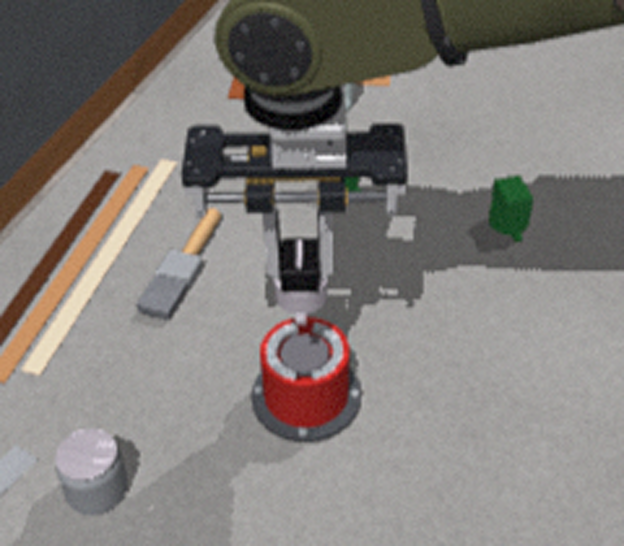

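```bash
cat > m.py <<'E'
from h import *
from scipy.optimize import least_squares
def circ(P,R0=.043):
    H=cv2.convexHull(P[:,:2].astype(np.float32)*1000)[:,0]/1000.
    f=lambda c: np.hypot(H[:,0]-c[0],H[:,1]-c[1])-R0
    # only outer arc: discard chord-ish pts
    c=np.array([.525,.1475])
    for i in range(5):
        r=least_squares(f,c,loss='soft_l1',f_scale=.0005); c=r.x
        k=np.abs(f(c))<.003; H=H[k] if k.sum()>8 else H
    return c,len(H),np.std(f(c))
E
python3 - <<'E'
from m import *
p0,M,s=pose(); d=snap('wrist'); C=cloud(d)
near=np.hypot(C[...,0]-.525,C[...,1]-.1475)<.06
P=C[near&(C[...,2]>.068)&(C[...,2]<.08)]; c=circ(P); print('pot',c)
zt=p0[2]-.231+.056; G=C[near&(abs(C[...,2]-zt)<.008)]
hsv=cv2.cvtColor(d['frame'],cv2.COLOR_BGR2HSV)
# grip top: limit to pixels u 215-290, v 205-302
m=np.zeros(near.shape,bool); m[200:304,212:292]=1
G=C[m&(abs(C[...,2]-zt)<.006)]; print(np.median(G[:,2]),zt,cv2.minAreaRect(G[:,:2].astype(np.float32)*1000),p0)
# lug tip: 
L=px(d,252,184); print('lug px',L)
for u in range(236,270,4): print(u,[int(d['frame'][184,u,1]),round(px(d,u,184)[2],4)])
t=snap('top'); CT=cloud(t)
# notch centre in the wrist image using pot centre
v=[]
for th in range(90,140,2):
    g=[cv2.getRectSubPix(d['frame'],(1,1),proj(d,[c[0][0]+r*np.cos(np.radians(th)),c[0][1]+r*np.sin(np.radians(th)),.0745]))[0,0].astype(int)[1] for r in np.linspace(.030,.0345,5)]
    v.append((th,int(np.mean(g))))
print(v)
E
```

```text
pot (array([0.52421543, 0.14931015]), 51, np.float64(0.0001989138385728971))
0.20513222279351528 0.20567673189916733 ((525.460693359375, 149.2839813232422), (39.988433837890625, 44.11028289794922), 22.687763214111328) [0.5252676  0.1468831  0.38067673]
lug px [0.51483471 0.1749741  0.15470172]
236 [90, np.float64(0.0701)]
240 [90, np.float64(0.0716)]
244 [106, np.float64(0.0723)]
248 [132, np.float64(0.1548)]
252 [135, np.float64(0.1547)]
256 [137, np.float64(0.1535)]
260 [95, np.float64(0.0705)]
264 [88, np.float64(0.071)]
268 [89, np.float64(0.071)]
[(90, 132), (92, 132), (94, 132), (96, 122), (98, 80), (100, 36), (102, 29), (104, 29), (106, 30), (108, 29), (110, 29), (112, 30), (114, 30), (116, 30), (118, 30), (120, 31), (122, 30), (124, 31), (126, 56), (128, 106), (130, 130), (132, 132), (134, 132), (136, 132), (138, 132)]
```

send_rows --plan '[{"slide":[0,-0.0016,0.05],"delta_rot":[0,0,0]},{"slide":[0,-0.0016,0.09],"delta_rot":[0,0,0]},{"slide":[0,-0.0016,0.12],"delta_rot":[0,0,0]},{"slide":[0,-0.0016,0.135],"delta_rot":[0,0,0]},{"slide":[0,-0.0016,0.141],"delta_rot":[0,0,0]},{"slide":[0,-0.0016,0.141],"delta_rot":[0,0,0]},{"slide":[0,-0.0016,0.141],"delta_rot":[0,0,0]}]'

```text
time: 7.4
eef_pos: [0.525, 0.1483, 0.3114]
orientation: [0.98, 0.2, 0.001, -0.0]
contact_force: [-0.7, 0.4, 0.9]
finger_gap: 0.0336
```

```bash
python3 - <<'E'
from m import *
go([.525,.1475,.302],23.1)
d=snap('wrist','w3.png'); cv2.imwrite('pics/w3c.png',cv2.resize(d['frame'][100:330,130:380],None,fx=2.4,fy=2.4,interpolation=cv2.INTER_CUBIC))
s=snap('side'); cv2.imwrite('pics/s3c.png',cv2.resize(s['frame'][190:290,200:300],None,fx=5,fy=5,interpolation=cv2.INTER_CUBIC))
E
```

```text
slide [-0.0007  0.0015  0.0188] rot [ 0.0002 -0.0011 -0.0005] now [0.525  0.1483 0.3114] yaw 23.07 F [-0.72  0.37  0.89] t 7.4 gap 0.0336 tilt [0.0011 0.0002]
```

View pics/w3c.png

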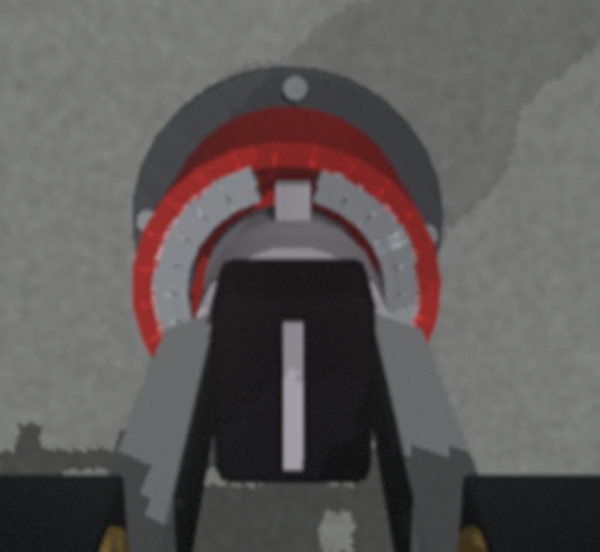

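View pics/s3c.png

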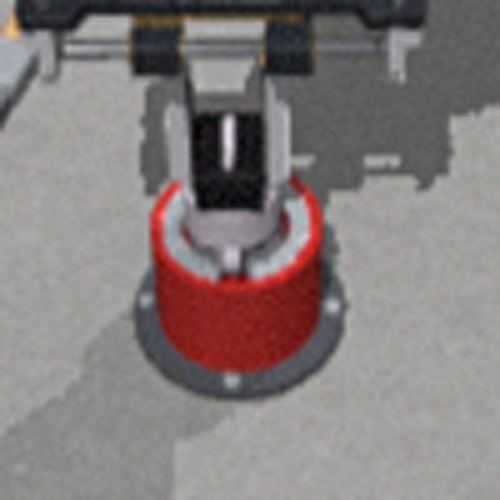

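```bash
python3 - <<'E'
from m import *
p0,M,s=pose(); print(p0,yaw(M)); d=snap('wrist'); C=cloud(d)
T=M.inv().apply(C.reshape(-1,3)-p0).reshape(C.shape)
hsv=cv2.cvtColor(d['frame'],cv2.COLOR_BGR2HSV)
red=((hsv[...,0]<8)|(hsv[...,0]>172))&(hsv[...,1]>150)
near=np.hypot(C[...,0]-.525,C[...,1]-.1475)<.055
P=C[near&red&(C[...,2]>.071)&(C[...,2]<.08)]; c=circ(P); print('pot',c, 'in tool mm',M.inv().apply(np.r_[c[0],.075]-p0)*1000)
v=hsv[...,2]
blk=(v<45)&(C[...,2]>.125)&(C[...,2]<.145)
blk[:, :200]=0; blk[:,300:]=0; blk[:205]=0;blk[305:]=0
n,l,st,ce=cv2.connectedComponentsWithStats(blk.astype(np.uint8)); k=1+st[1:,4].argmax(); print(st[k])
G=T[l==k]*1000; print('grip tool mm',np.percentile(G[:,0],[1,50,99]),np.percentile(G[:,1],[1,50,99]))
# line & lug centroid in tool frame
br=(v>100)&(hsv[...,1]<50); m=np.zeros_like(br); m[235:295,243:262]=1
Q=T[br&m&(C[...,2]>.125)]*1000; print('line',Q.mean(0) if len(Q) else 0,len(Q))
m=np.zeros_like(br); m[176:191,240:265]=1
Q=T[br&m&(C[...,2]>.079)&(C[...,2]<.095)]*1000; print('lug',Q.mean(0),len(Q),Q.min(0),Q.max(0))
w=[]
for th in np.arange(92,136,1.):
    g=[cv2.getRectSubPix(d['frame'],(1,1),proj(d,[c[0][0]+r*np.cos(np.radians(th)),c[0][1]+r*np.sin(np.radians(th)),.0748]))[0,0].astype(int)[1] for r in np.linspace(.0325,.035,4)]
    w.append((int(th),int(np.mean(g))))
print(w)
E
```

```text
[0.5249791  0.14838918 0.31134788] 23.080009584829927
pot (array([0.52437655, 0.14918797]), 44, np.float64(0.000252006158764843)) in tool mm [ -0.50315647  -1.02027937 236.34726185]
[ 214  215   77   86 5070]
grip tool mm [-15.64333344   1.51214226  18.2623465 ] [-23.79873081  -6.01580146  18.88734996]
line [  1.42271299  -1.95763437 173.5377173 ] 511
lug [  1.29123015 -30.37589256 226.48368661] 208 [ -2.78334668 -34.94842269 224.88705409] [  5.3205619  -25.72532234 228.6741705 ]
[(92, 115), (93, 115), (94, 116), (95, 116), (96, 114), (97, 106), (98, 84), (99, 54), (100, 35), (101, 35), (102, 40), (103, 43), (104, 43), (105, 41), (106, 40), (107, 38), (108, 38), (109, 37), (110, 36), (111, 35), (112, 35), (113, 35), (114, 35), (115, 35), (116, 36), (117, 36), (118, 34), (119, 31), (120, 29), (121, 28), (122, 28), (123, 28), (124, 29), (125, 34), (126, 51), (127, 82), (128, 112), (129, 129), (130, 133), (131, 133), (132, 133), (133, 133), (134, 133), (135, 133)]
```

send_rows --plan '[{"slide":[-0.0012,0.0007,0],"delta_rot":[0,0,0]},{"slide":[-0.0024,0.0014,0],"delta_rot":[0,0,0]},{"slide":[-0.0024,0.0014,0.003],"delta_rot":[0,0,0]},{"slide":[-0.0024,0.0014,0.006],"delta_rot":[0,0,0]},{"slide":[-0.0024,0.0014,0.009],"delta_rot":[0,0,0]},{"slide":[-0.0024,0.0014,0.012],"delta_rot":[0,0,0]},{"slide":[-0.0024,0.0014,0.014],"delta_rot":[0,0,0]},{"slide":[-0.0024,0.0014,0.014],"delta_rot":[0,0,0]}]'

```text
time: 8.35
eef_pos: [0.524, 0.1473, 0.3035]
orientation: [0.98, 0.2, -0.0, -0.0]
contact_force: [-0.1, 0.6, -1.0]
finger_gap: 0.0334
```

send_rows --plan '[{"slide":[0,0,0.002],"delta_rot":[0,0,0]},{"slide":[0,0,0.004],"delta_rot":[0,0,0]},{"slide":[0,0,0.004],"delta_rot":[0,0,0]},{"slide":[0,0,0.004],"delta_rot":[0,0,0]}]'

```text
time: 8.75
eef_pos: [0.5241, 0.1473, 0.3018]
orientation: [0.98, 0.2, 0.0, -0.0]
contact_force: [-0.4, -0.4, 1.9]
finger_gap: 0.0339
```

send_rows --plan '[{"slide":[0,0,0.002],"delta_rot":[0,0,0]},{"slide":[0,0,0.004],"delta_rot":[0,0,0]},{"slide":[0,0,0.004],"delta_rot":[0,0,0]},{"slide":[0,0,0.004],"delta_rot":[0,0,0]}]'

```text
time: 9.15
eef_pos: [0.5241, 0.1473, 0.2997]
orientation: [0.98, 0.2, 0.0, 0.0]
contact_force: [-0.6, 0.9, 2.1]
finger_gap: 0.0337
```

```bash
python3 - <<'E'
from m import *
go([.525,.1475,.2925],23.1)
d=snap('wrist','w4.png'); cv2.imwrite('pics/w4c.png',cv2.resize(d['frame'][100:330,130:380],None,fx=2.4,fy=2.4,interpolation=cv2.INTER_CUBIC))
E
```

```text
slide [0.0019 0.0003 0.0144] rot [ 0.0001 -0.0002 -0.0004] now [0.5241 0.1473 0.2997] yaw 23.08 F [-0.56  0.86  2.09] t 9.15 gap 0.0337 tilt [0.0002 0.    ]
```

View pics/w4c.png

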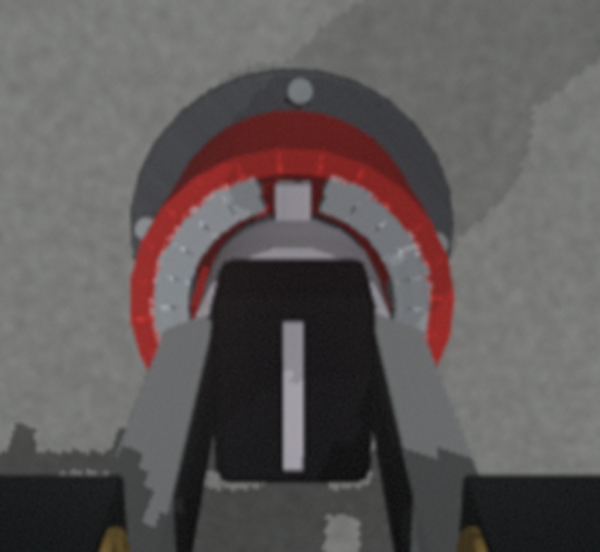

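send_rows --plan '[{"slide":[0,0,0.002],"delta_rot":[0,0,0]},{"slide":[0,0,0.004],"delta_rot":[0,0,0]},{"slide":[0,0,0.006],"delta_rot":[0,0,0]},{"slide":[0,0,0.008],"delta_rot":[0,0,0]},{"slide":[0,0,0.008],"delta_rot":[0,0,0]}]'

```text
time: 9.7
eef_pos: [0.5241, 0.1473, 0.2957]
orientation: [0.98, 0.2, 0.0, 0.0]
contact_force: [-0.8, -0.2, 6.5]
finger_gap: 0.0344
```

send_rows --plan '[{"slide":[0,0,0.002],"delta_rot":[0,0,0]},{"slide":[0,0,0.004],"delta_rot":[0,0,0]},{"slide":[0,0,0.006],"delta_rot":[0,0,0]},{"slide":[0,0,0.006],"delta_rot":[0,0,0]},{"slide":[0,0,0.006],"delta_rot":[0,0,0]}]'

```text
time: 10.2
eef_pos: [0.5241, 0.1473, 0.2929]
orientation: [0.98, 0.2, 0.0, 0.0]
contact_force: [-2.5, -0.4, 7.9]
finger_gap: 0.0338
```

```bash
python3 - <<'E'
from m import *
go([.525,.1475,.2925],23.1); s=status.observe(); print(s['wrist_torque'],s['joint_pos'])
d=snap('wrist','w5.png');go([.525,.1475,.2925],23.1)
cv2.imwrite('pics/w5c.png',cv2.resize(d['frame'][100:330,130:380],None,fx=2.4,fy=2.4,interpolation=cv2.INTER_CUBIC))
C=cloud(d); P=C[245:260,225:240]; print('grip top z',np.median(P[...,2]))
E
```

```text
slide [0.0019 0.0003 0.0009] rot [ 0.0001 -0.0003 -0.0003] now [0.5241 0.1473 0.2929] yaw 23.08 F [-2.49 -0.39  7.94] t 10.2 gap 0.0338 tilt [0.0003 0.    ]
[-1.61459883e-01  3.93077720e-01  3.48629671e-04] [ 2.06689845e-01  4.05791583e-01  1.65470027e+00 -1.31630005e-05
  1.08081520e+00 -1.96121892e-01]
slide [0.0019 0.0003 0.0009] rot [ 0.0001 -0.0003 -0.0004] now [0.5241 0.1473 0.293 ] yaw 23.08 F [-2.94 -0.35  6.68] t 10.25 gap 0.034 tilt [0.0003 0.0001]
grip top z 0.11758241486152002
```

View pics/w5c.png

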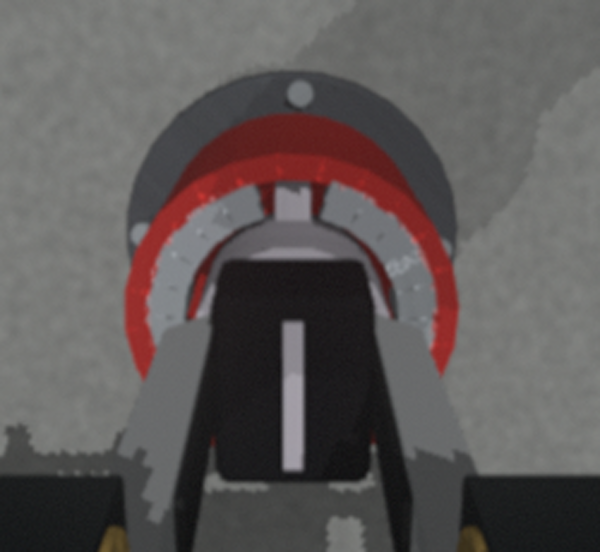

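send_rows --plan '[{"slide":[-0.001,0,0.001],"delta_rot":[0,0,0]},{"slide":[-0.001,0,0.001],"delta_rot":[0,0,0]},{"slide":[-0.001,0,0.001],"delta_rot":[0,0,0]}]'

```text
time: 10.55
eef_pos: [0.5238, 0.1472, 0.2927]
orientation: [0.98, 0.2, 0.001, -0.0]
contact_force: [-0.9, 0.5, 8.5]
finger_gap: 0.0339
```

```bash
python3 - <<'E'
from m import *
go([.525,.1475,.2925],23.1); s=status.observe(); print(s['wrist_torque'])
E
```

```text
slide [0.0025 0.0004 0.0004] rot [ 0.0001 -0.0015 -0.0003] now [0.5238 0.1472 0.2927] yaw 23.08 F [-0.92  0.45  8.54] t 10.55 gap 0.0339 tilt [0.0015 0.0005]
[ 0.11493631 -0.03410409  0.00315043]
```

send_rows --plan '[{"slide":[-0.0,0,0],"delta_rot":[0,0,0.05]},{"slide":[0,0,0],"delta_rot":[0,0,0.1]},{"slide":[0,0,0],"delta_rot":[0,0,0.15]},{"slide":[0,0,0],"delta_rot":[0,0,0.2]},{"slide":[0,0,0],"delta_rot":[0,0,0.2]},{"slide":[0,0,0],"delta_rot":[0,0,0.2]}]'

```text
time: 11.15
eef_pos: [0.5238, 0.1471, 0.2927]
orientation: [0.995, 0.096, 0.001, -0.0]
contact_force: [-0.3, -0.0, 7.2]
finger_gap: 0.0339
```

```bash
python3 - <<'E'
from m import *
go([.525,.1475,.2925],23.1); s=status.observe(); print(s['wrist_torque'])
E
```

```text
slide [ 0.0025 -0.0003  0.0004] rot [ 1.000e-04 -1.500e-03 -2.006e-01] now [0.5238 0.1471 0.2927] yaw 11.07 F [-0.27 -0.01  7.23] t 11.15 gap 0.0339 tilt [0.0015 0.0003]
[ 0.03422951 -0.04464455 -0.06280805]
```

send_rows --plan '[{"slide":[0,0,0],"delta_rot":[0,0,0.07]},{"slide":[0,0,0],"delta_rot":[0,0,0.14]},{"slide":[0,0,0],"delta_rot":[0,0,0.21]},{"slide":[0,0,0],"delta_rot":[0,0,0.28]},{"slide":[0,0,0],"delta_rot":[0,0,0.35]},{"slide":[0,0,0],"delta_rot":[0,0,0.4]},{"slide":[0,0,0],"delta_rot":[0,0,0.4]},{"slide":[0,0,0],"delta_rot":[0,0,0.4]}]'

```text
time: 11.95
eef_pos: [0.5238, 0.1471, 0.2927]
orientation: [0.994, -0.113, 0.001, -0.0]
contact_force: [0.0, -0.7, 7.9]
finger_gap: 0.0336
```

```bash
python3 - <<'E'
from m import *
go([.525,.1475,.2925],23.1); s=status.observe(); print(s['wrist_torque'])
d=snap('wrist','w6.png')
cv2.imwrite('pics/w6c.png',cv2.resize(d['frame'][100:330,130:380],None,fx=2.4,fy=2.4,interpolation=cv2.INTER_CUBIC))
E
```

```text
slide [ 0.0022 -0.0013  0.0004] rot [-2.000e-04 -1.500e-03 -6.005e-01] now [0.5238 0.1471 0.2927] yaw -12.93 F [ 0.04 -0.66  7.87] t 11.95 gap 0.0336 tilt [0.0016 0.0003]
[-0.04138494 -0.05906897 -0.11174596]
```

View pics/w6c.png

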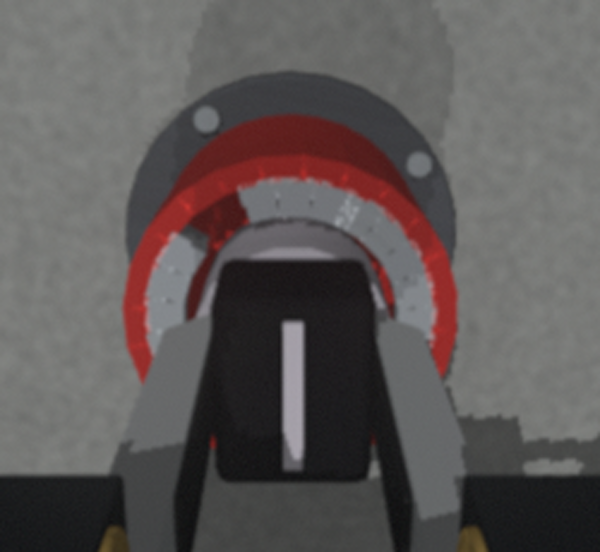

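send_rows --plan '[{"slide":[0,0,0],"delta_rot":[0,0,0.07]},{"slide":[0,0,0],"delta_rot":[0,0,0.14]},{"slide":[0,0,0],"delta_rot":[0,0,0.21]},{"slide":[0,0,0],"delta_rot":[0,0,0.28]},{"slide":[0,0,0],"delta_rot":[0,0,0.35]},{"slide":[0,0,0],"delta_rot":[0,0,0.42]},{"slide":[0,0,0],"delta_rot":[0,0,0.49]},{"slide":[0,0,0],"delta_rot":[0,0,0.54]},{"slide":[0,0,0],"delta_rot":[0,0,0.54]},{"slide":[0,0,0],"delta_rot":[0,0,0.54]}]'

```text
time: 13.0
eef_pos: [0.5238, 0.1471, 0.2927]
orientation: [0.923, -0.385, 0.001, -0.0]
contact_force: [0.4, 0.4, 8.0]
finger_gap: 0.0338
```

```bash
python3 - <<'E'
from m import *
go([.525,.1475,.2925],-56.9); s=status.observe(); print(s['wrist_torque'])
E
```

```text
slide [ 0.0012 -0.0022  0.0004] rot [-0.0014 -0.0006  0.1928] now [0.5238 0.1471 0.2927] yaw -45.33 F [0.37 0.35 8.03] t 13.0 gap 0.0338 tilt [0.0015 0.0004]
[-0.05833153 -0.03249772 -0.01879486]
```

send_rows --plan '[{"slide":[0,0,0],"delta_rot":[0,0,0.04]},{"slide":[0,0,0],"delta_rot":[0,0,0.08]},{"slide":[0,0,0],"delta_rot":[0,0,0.12]},{"slide":[0,0,0],"delta_rot":[0,0,0.15]},{"slide":[0,0,0],"delta_rot":[0,0,0.15]},{"slide":[0,0,0],"delta_rot":[0,0,0.15]}]'

```text
time: 13.6
eef_pos: [0.5238, 0.1471, 0.2927]
orientation: [0.89, -0.457, 0.001, -0.001]
contact_force: [0.2, 0.7, 7.9]
finger_gap: 0.0338
```

```bash
python3 - <<'E'
from m import *
go([.525,.1475,.2925],-56.9); s=status.observe(); print(s['wrist_torque'])
E
```

```text
slide [ 0.0008 -0.0024  0.0004] rot [-0.0014 -0.0006  0.0428] now [0.5238 0.1471 0.2927] yaw -54.33 F [0.21 0.68 7.86] t 13.6 gap 0.0338 tilt [0.0016 0.0004]
[-0.03919961  0.01848589 -0.03493624]
```

send_rows --plan '[{"slide":[0,0,0],"delta_rot":[0,0,0.02]},{"slide":[0,0,0],"delta_rot":[0,0,0.03]},{"slide":[0,0,0],"delta_rot":[0,0,0.03]},{"slide":[0,0,0],"delta_rot":[0,0,0.03]}]'

```text
time: 14.0
eef_pos: [0.5237, 0.1473, 0.2927]
orientation: [0.883, -0.47, 0.0, -0.001]
contact_force: [-0.8, 2.9, 8.3]
finger_gap: 0.0338
```

```bash
python3 - <<'E'
from m import *
go([.525,.1475,.2925],-56.9); s=status.observe(); print(s['wrist_torque'])
E
```

```text
slide [ 0.0011 -0.0023  0.0004] rot [-0.0014 -0.0002  0.0132] now [0.5237 0.1473 0.2927] yaw -56.11 F [-0.79  2.86  8.32] t 14.0 gap 0.0338 tilt [0.0013 0.0007]
[0.37504029 0.17122951 0.25954284]
```

send_rows --plan '[{"slide":[0,0,0],"delta_rot":[0,0,0.01]},{"slide":[0,0,0],"delta_rot":[0,0,0.015]},{"slide":[0,0,0],"delta_rot":[0,0,0.015]}]'

```text
time: 14.3
eef_pos: [0.5237, 0.1474, 0.2927]
orientation: [0.879, -0.477, 0.0, -0.001]
contact_force: [-0.9, 3.1, 7.8]
finger_gap: 0.0337
```

```bash
python3 - <<'E'
from m import *
go([.525,.1475,.2925],-56.9); s=status.observe(); print(s['wrist_torque'])
E
```

```text
slide [ 0.0013 -0.0023  0.0004] rot [-0.0014  0.     -0.0016] now [0.5237 0.1474 0.2927] yaw -57.0 F [-0.89  3.11  7.79] t 14.3 gap 0.0337 tilt [0.0012 0.0008]
[0.6401848  0.27103269 0.39635262]
```

send_rows --plan '[{"slide":[0,0,-0.002],"delta_rot":[0,0,0]},{"slide":[0,0,-0.004],"delta_rot":[0,0,0]},{"slide":[0,0,-0.006],"delta_rot":[0,0,0]},{"slide":[0,0,-0.008],"delta_rot":[0,0,0]},{"slide":[0,0,-0.009],"delta_rot":[0,0,0]},{"slide":[0,0,-0.009],"delta_rot":[0,0,0]},{"slide":[0,0,-0.009],"delta_rot":[0,0,0]}]'

```text
time: 15.0
eef_pos: [0.5236, 0.1473, 0.2965]
orientation: [0.879, -0.477, -0.0, -0.0]
contact_force: [1.1, 5.8, 0.3]
finger_gap: 0.0335
```

```bash
python3 - <<'E'
from m import *
go([.525,.1475,.2925],-56.9); s=status.observe(); print(s['wrist_torque'])
E
```

```text
slide [ 0.0012 -0.0027  0.008 ] rot [-0.0002  0.0004 -0.0018] now [0.5236 0.1473 0.2965] yaw -57.01 F [1.11 5.81 0.29] t 15.0 gap 0.0335 tilt [-0.0001  0.0005]
[ 1.0482727  -0.29295002  0.36901185]
```

send_rows --plan '[{"slide":[0,0,0],"delta_rot":[0,0,-0.01]},{"slide":[0,0,0],"delta_rot":[0,0,-0.01]},{"slide":[0,0,0],"delta_rot":[0,0,-0.01]},{"slide":[0,0,0],"delta_rot":[0,0,-0.01]}]'

```text
time: 15.4
eef_pos: [0.5235, 0.1472, 0.2967]
orientation: [0.881, -0.473, -0.0, -0.0]
contact_force: [-0.3, 5.5, 2.5]
finger_gap: 0.0339
```

```bash
python3 - <<'E'
from m import *
go([.525,.1475,.2925],-56.9); s=status.observe(); print(s['wrist_torque'])
d=snap('wrist','w7.png')
cv2.imwrite('pics/w7c.png',cv2.resize(d['frame'][100:330,130:380],None,fx=2.4,fy=2.4,interpolation=cv2.INTER_CUBIC))
C=cloud(d); P=C[245:260,225:240]; print('grip top z',np.median(P[...,2]))
E
```

```text
slide [ 0.0012 -0.0028  0.0084] rot [-0.0001  0.0004  0.0078] now [0.5235 0.1472 0.2967] yaw -56.43 F [-0.27  5.54  2.5 ] t 15.4 gap 0.0339 tilt [-0.0001  0.0004]
[1.14637574 0.0701328  0.21567594]
grip top z 0.12136441098336884
```

View pics/w7c.png

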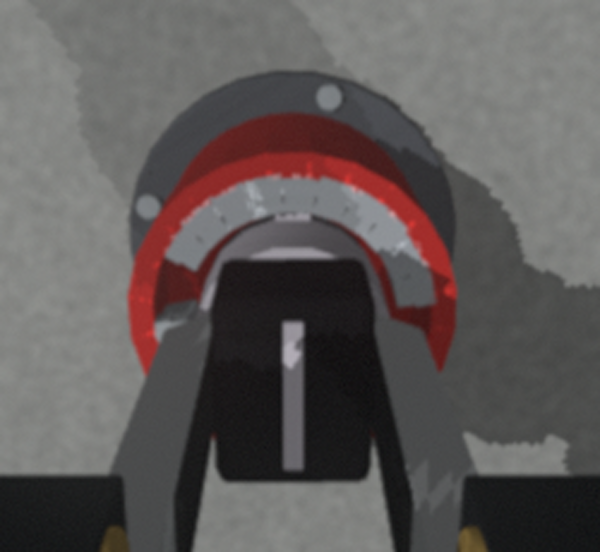

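send_rows --plan '[{"slide":[-0.001,-0.0007,0],"delta_rot":[0,0,0]},{"slide":[-0.001,-0.0007,0],"delta_rot":[0,0,0]},{"slide":[-0.001,-0.0007,-0.001],"delta_rot":[0,0,0]},{"slide":[-0.001,-0.0007,-0.002],"delta_rot":[0,0,0]},{"slide":[-0.001,-0.0007,-0.002],"delta_rot":[0,0,0]}]'

```text
time: 15.95
eef_pos: [0.5236, 0.1475, 0.2976]
orientation: [0.881, -0.473, -0.0, 0.0]
contact_force: [-0.3, -1.0, 3.0]
finger_gap: 0.0338
```

```bash
python3 - <<'E'
from m import *
go([.525,.1475,.2925],-56.9); s=status.observe(); print(s['wrist_torque'])
E
```

```text
slide [ 0.0016 -0.0023  0.0103] rot [ 0.0003 -0.0002  0.0079] now [0.5236 0.1475 0.2976] yaw -56.43 F [-0.33 -0.97  3.03] t 15.95 gap 0.0338 tilt [-0.0002 -0.0003]
[-0.19960689  0.12843642  0.13389714]
```

send_rows --plan '[{"slide":[0,0,-0.001],"delta_rot":[0,0,0]},{"slide":[0,0,-0.0015],"delta_rot":[0,0,0]},{"slide":[0,0,-0.0015],"delta_rot":[0,0,0]},{"slide":[0,0,-0.0015],"delta_rot":[0,0,0]}]'

```text
time: 16.35
eef_pos: [0.5236, 0.1476, 0.2982]
orientation: [0.881, -0.473, -0.0, 0.0]
contact_force: [0.0, -2.5, -2.5]
finger_gap: 0.0339
```

```bash
python3 - <<'E'
from m import *
go([.525,.1475,.2925],-56.9); s=status.observe(); print(s['wrist_torque'])
E
```

```text
slide [ 0.0017 -0.0023  0.0113] rot [ 0.0005 -0.0001  0.0079] now [0.5236 0.1476 0.2982] yaw -56.43 F [ 0.04 -2.49 -2.46] t 16.35 gap 0.0339 tilt [-0.0004 -0.0004]
[-0.47797654 -0.20306422  0.17466845]
```

send_rows --plan '[{"slide":[0,0,0],"delta_rot":[0,0,0]},{"slide":[0,0,0],"delta_rot":[0,0,0]},{"slide":[0,0,0],"delta_rot":[0,0,0]},{"slide":[0,0,0],"delta_rot":[0,0,0]},{"slide":[0,0,0],"delta_rot":[0,0,0]},{"slide":[0,0,0],"delta_rot":[0,0,0]}]' --hand -1

```text
time: 16.95
eef_pos: [0.5236, 0.1477, 0.2984]
orientation: [0.881, -0.473, -0.0, -0.0]
contact_force: [-0.7, -0.0, 0.1]
finger_gap: 0.0787
```

send_rows --plan '[{"slide":[0,0,-0.03],"delta_rot":[0,0,0]},{"slide":[0,0,-0.08],"delta_rot":[0,0,0]},{"slide":[0,0,-0.15],"delta_rot":[0,0,0]},{"slide":[0,0,-0.2],"delta_rot":[0,0,0]},{"slide":[0,0,-0.24],"delta_rot":[0,0,0]},{"slide":[0,0,-0.24],"delta_rot":[0,0,0]},{"slide":[0,0,-0.24],"delta_rot":[0,0,0]}]'

```text
time: 17.65
eef_pos: [0.5235, 0.1477, 0.4177]
orientation: [0.881, -0.473, -0.0, 0.0]
contact_force: [-0.2, 0.4, -0.0]
finger_gap: 0.0937
```

```bash
python3 - <<'E'
from m import *
go([.525,.1475,.2925],-56.9)
d=snap('wrist','w8.png'); C=cloud(d)
near=np.hypot(C[...,0]-.525,C[...,1]-.1485)<.06
P=C[near&(C[...,2]>.069)&(C[...,2]<.08)]; c=circ(P); print('pot',c,np.median(P[:,2]))
G=C[near&(C[...,2]>.112)&(C[...,2]<.135)]; print(len(G),G.mean(0),cv2.minAreaRect(G[:,:2].astype(np.float32)*1000),np.percentile(G[:,2],[5,50,95]))
A=np.c_[G[:,:2]-G[:,:2].mean(0),np.ones(len(G))]; print('slope',np.linalg.lstsq(A,G[:,2],rcond=None)[0])
cv2.imwrite('pics/w8c.png',cv2.resize(d['frame'][60:290,130:380],None,fx=2.4,fy=2.4,interpolation=cv2.INTER_CUBIC))
s=snap('side'); cv2.imwrite('pics/s8c.png',cv2.resize(s['frame'][190:290,200:300],None,fx=5,fy=5,interpolation=cv2.INTER_CUBIC))
E
```

```text
slide [ 0.0019 -0.0024  0.2505] rot [0.0003 0.0001 0.008 ] now [0.5235 0.1477 0.4177] yaw -56.42 F [-0.22  0.44 -0.04] t 17.65 gap 0.0937 tilt [-0.0003 -0.    ]
pot (array([0.5248244 , 0.14923726]), 58, np.float64(0.0001702731149817221)) 0.0746546902503677
2074 [0.52694802 0.15056749 0.12228811] ((525.483642578125, 149.48699951171875), (44.48884582519531, 33.96096420288086), 33.88633346557617) [0.11995532 0.12256102 0.12388415]
slope [-0.02655953 -0.01908276  0.12228811]
```

View pics/w8c.png

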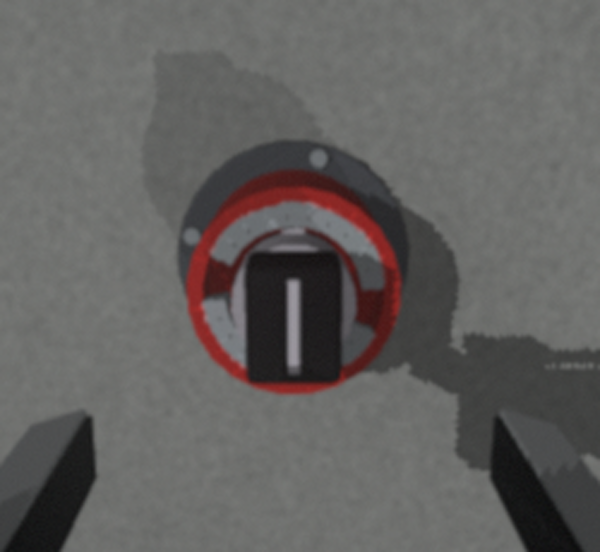

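View pics/s8c.png

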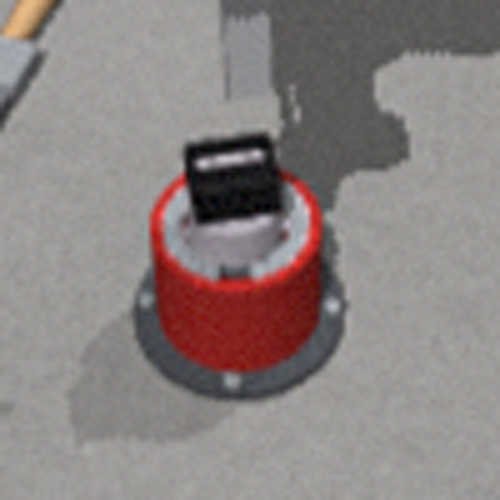

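```bash
python3 - <<'E'
from h import *
d=snap('top','t9.png'); C=cloud(d); m=(np.hypot(C[...,0]-.525,C[...,1]-.148)<.03)&(C[...,2]>.11)&(C[...,2]<.14)
print(m.sum(), np.median(C[m][:,2]) if m.any() else None); print(bot.sign_off())
E
```

```text
27 0.12273164583064566
the job is handed in; nothing more can be done
None
```

The lid is locked in the pot and released, and I handed the job in at about 18 s of the 72 s. Sign-off gives no verdict, so this rests on my own checks.

- **Insertion:** I took the black and aluminium lid and left the two green look-alikes. The notch line lay at about 113° in world yaw, and the lugs went through the notches without resistance. I then pushed the lid about 9.3 mm into the plate at about 8 N.
- **Turn:** I turned it clockwise until torque rose at the stop, about 80° past the notches. While lifting it into the pockets I felt a side force of about 6 N. Shifting the lid 0.6 mm cleared it, and a gentle upward pull then met the lip, so I opened the gripper and backed off.
- **Final position:** The wrist camera puts the underside about 8 mm below the collar's top, the lid about 0.7 mm off the pot's axis and its turn about 79° past the notches. The top camera, which saw only a small part of the lid, gives the same height. The slope fit read about 0.03 rad of tilt, against the 0.1 allowed.
- **Camera disagreement:** The top and wrist cameras differed by 1–2 mm on the pot's position, which is within their calibration. I settled the alignment by comparing lid and pot in the same wrist picture.
- **Bystanders:** I did not measure the glass, brush and tin again at the end, but the arm never went near them.

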